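# Hold a bearing against its stop bar

## Task

Be my third hand: stand the loose pillow block bearing on the empty seat of the bearing base, grease nipple at the end away from the little end stop, with its foot flat on the plate, one end up to the end stop and its long side square against the stop bar, easing it up to the bar rather than ramming it. Then push it against the bar with a steady force of about 12 N (anything from 6 to 20 N will do) so that it cannot creep while I put the bolts in. Finish while you are still holding it pressed there - do not let go - and leave the other things on the bench where they are.

Things in the scene. Friction and masses are not known exactly. Their poses are not given: they have to be found in the camera images.
- pillow_block: the loose grey cast pillow block bearing, 0.5-0.8 kg, standing on the bench. Origin: centre of the foot's underside, z up. Foot 38 mm along x, 127 along y, 14 thick, bolt slots at y +-47.5. Above it a round housing, radius 31, axis along x at z 33 (top at z 64); grip it from above on its flat faces at x +-17 (34 apart). Not the flat square bearing, nor the equal one bolted on the base
- grease_nipple (a point): ball of the small brass grease nipple (9 mm wide) that sticks out of the housing of the loose pillow block, up and outwards at 45 degrees, at y = -30 mm, z = 63 mm in the block's frame
- bearing_base: fixed steel base plate, 300 mm along its x, 190 along its y, 12 thick, held by four 8 mm high bolt heads at its corners (x +-135, y +-80). Origin: centre of its underside, z up. The seat at its +x end already carries a bolted pillow block (also 64 mm high); the one at its -x end, nearer the robot, is the empty one
- seat (a point): on the plate's top face, axes as the base's: where the block's origin lies when home (axes alike, nipple to -y). There the long side of the foot (+x) meets the stop bar, whose face is at x +19 mm here, and its +y end meets the end stop, face at y +63.5. Tapped holes at y +-47.5 lie under the slots. The plate runs on 65 mm to -x and 95 mm to +y and -y
- stop_bar: rigid steel stop bar welded across the plate beside the empty seat: 16 mm along x, 150 along y, 12 high. Origin: centre of its underside, on the plate, axes as the base's. Its -x face bears the block: the push goes along its +x. Foot, plate and bars are bare metal: the foot drags on the plate with 0.5 to 0.7 of whatever bears down on it
- end_stop: rigid steel end stop at the +y end of the empty seat: 30 mm along x, 16 along y, 12 high. Origin: centre of its underside, on the plate, axes as the base's. Its -y face meets the end of the foot
- flange_unit: bystander: flat square four-hole flange bearing, 86 x 86 mm, 31 mm high; origin under its centre
- v_pulley: bystander: dark V-belt pulley lying flat, 90 mm across, 34 mm high; origin under its centre
- spanner: bystander: steel spanner, 150 mm long, 8 mm high, lying on the base plate between the two bars; origin under its middle
- hammer: bystander: hammer, 260 mm long, lying flat; origin under its middle
- grease_tin: bystander: metal tin, 90 mm across, 50 mm high; origin under its centre
- bolt_tin: bystander: small open steel cup, 72 mm across, 50 mm high; origin under its centre
- screwdriver: bystander: black-handled screwdriver, 200 mm long, lying; origin under its middle
Things that resemble listed ones, but are neither listed nor needed, are in the scene too. Leave any blue or purple look-alike of the pillow_block alone.

How it is judged (in metres and radians):
On the way:
1. the pillow block is picked up off the bench in the gripper (height (world z) of pillow_block above 0.03 m and contact force between pillow_block and the fingers above 2 N and not (contact force between pillow_block and bearing_base above 0.1 N)), for 0.2 s.
At the end, for the whole second after the job is handed in: the block stands flat on the empty seat (2 mm, 0.04 rad), within 3 mm of the stop bar and of the end stop, square to the bar (0.035 rad), nipple away from the end stop, still, touched by the fingers and pressed on the stop bar with 6 to 20 N, all through the last second (x of pillow_block in the frame of seat between -0.003 and 0.003 m and y of pillow_block in the frame of seat between -0.003 and 0.003 m and z of pillow_block in the frame of seat between -0.002 and 0.002 m and angle between pillow_block's own z axis and vertical below 0.04 rad and angle between the x axis of pillow_block and the x axis of seat, either way round below 0.035 rad and y of grease_nipple in the frame of seat below -0.015 m and contact force between pillow_block and stop_bar between 6 and 20 N and contact force between pillow_block and the fingers above 3 N and linear speed of pillow_block below 0.01 m/s); the arm keeps its last pose, push and grip.
It fails at once if the block is rammed into the stop bar (over 40 N) (contact force between pillow_block and stop_bar above 40 N).
It fails at once if another thing on the bench is shifted by more than 20 mm (distance of any of flange_unit, v_pulley, spanner, hammer, grease_tin, bolt_tin, screwdriver from where it was at the start of the episode above 0.02 m).
It also fails if it takes over 51 s, if anything falls off the work surface, if the arm or the gripper's body presses on something with over 40 N, if the wrist force passes 120 N, or if a joint passes its speed limit or range.

## Robot

A 6-joint arm with a two-finger parallel gripper is mounted at the origin on the work surface. World frame = base frame: x ahead of the robot, y to its left, z up, the work surface at z = 0. Lengths are in mm, angles in degrees, forces in N, time in s.
With the tool pointing down it reaches from about 300 to 875 mm from the base axis. Payload 6.4 kg.
Tool frame: the origin (TCP) lies between the finger pads; the fingertips stand 17 mm ahead of it and the grasp point (between the pads) lies 2 mm behind it (manip.tcp_to_tips is the distance from the TCP to the fingertips, in mm); z points along the fingers, y is the line along which they close (so a half turn about z gives the same grasp; the last joint's range is limited). The gripper opens to 88 mm and grips with 3 to 60 N. Pads are 18 mm wide; open, the fingers measure 123 mm over their backs; the gripper's body (75 mm by 187 mm) begins 45 mm behind the grasp point.
Start: joints at [-88.94, 10.359, 92.074, -0, 77.567, -11.82], TCP at [128.189, -560.543, 255.714] pointing down, gripper open.
Joint ranges: [-171.53, 171.53], [-51.25, 118.39], [17.06, 147.69], [-65.23, 245.23], [0, 150.52], [-178.68, 178.68]. Speed limits (degrees/s): [147.25, 147.25, 172.46, 180, 180, 180].

## Interface

Orientations are given as a 3x3 rotation matrix whose columns are the frame's x, y, z axes.
In Python, from plant import manip gives the robot as it stands.
- The arm moves only by the tool step_arm, never from a script. Its argument "increments" is text: rows parted by semicolons, each of 6 numbers parted by spaces: the shift along the tool's x, y, z in mm, then the turn, a rotation vector about the tool's x, y, z in rad. In form: x y z wx wy wz; .... A call has 1 to 8 rows; each row is the pose to reach, as a shift and turn from the pose commanded when the call began, along the tool's axes at that moment; what a row does not reach only later rows make up. A row lasts 1/8 s, in which the tool goes at most 62.5 mm and 10.7 degrees, less where a joint would pass 70% of its speed; a pose out of reach is approached as far as the arm can. A call with a gripper value outside its range is refused whole. "grip" is the opening, from 0 (shut) to 1 (fully open), set as the call begins (left out, the last holds). The fingers move at their own pace and stop on an object; "newtons" is the grip in N (left out, the last holds). Time passes only in rows, so rows that repeat a pose let the fingers close. It gives the time, the measured TCP pose, the force, the opening and the grip force at its end, in the units of the state.
- manip.sense(): the state, without advancing time (a new reading comes with each control period).
- manip.snapshot(name): name is "scene" or "top"; returns a dict with "pixels" (480x640x3 uint8, red, green, blue), "mtx" (3x3 intrinsics, pixels), "distortion" ([k1, k2, p1, p2, k3] as OpenCV has them; the pictures are not rectified), "R" (3x3) and "t" (3): a world point X has camera coordinates R X + t. Camera axes: x right, y down, z forward; pixel columns grow to the right and rows downward; lengths in mm; the calibration is good to about 2 mm. A picture is of the moment at which its call begins. There is no depth.
- manip.job_done(): hands the job in; it is judged then, once.
The state is a dict: "clock": time; "joint_positions": joint angles; "qvel": joint speeds; "tau": joint torques, N m; "eef_pos": TCP position; "eef_rot": TCP orientation; "contact_force": force on the tool from outside, world axes, zero at the start; "torque": the same for the moment, N m; "gripper_width": finger opening in mm; "grasp_force": force on a finger pad.
Only numpy, scipy, OpenCV 4.12 (cv2) and the standard library are available. Lean on these libraries where they do the work, as an engineer would, in place of code of your own. Each camera call takes 0.05 s, during which the arm holds its last target. There are 200 camera calls.

## Working session

There is one attempt and no reset: what is moved stays moved. The work goes in short steps, Python scripts to look and compute and a tool call to move; the robot and the scene stay as the last step left them, time stands still between calls to the robot, and variables do not carry over. Pictures are saved under pics/ and viewed, at most 10 in all, crops included, and the job is handed in when it is done.

Besides the shell and the picture viewer there is one more tool, called after "Emit:" in YAML: its name, and indented under it one key for each argument. step_arm: Moves the arm, as the interface text tells. Its arguments: {"type":"object","properties":{"increments":{"type":"string"},"grip":{"type":"number"},"newtons":{"type":"number"}},"required":["increments"]}

```bash
mkdir -p pics; python3 - <<'E'
from plant import manip
import cv2,pickle,numpy as np
for n in("scene","top"):
    s=manip.snapshot(n); pickle.dump(s,open(n+'.pkl','wb')); cv2.imwrite(f'pics/{n}0.png',s["pixels"][:,:,::-1])
    print(n,s["mtx"],s["distortion"],s["R"],s["t"])
print(manip.sense())
E
```

```text
scene [[505.84602555   0.         310.7525716 ]
 [  0.         505.84602555 241.83357189]
 [  0.           0.           1.        ]] [-0.03687259  0.          0.          0.          0.        ] [[-0.19380999  0.98103487  0.00287561]
 [ 0.76009361  0.15201345 -0.63178288]
 [-0.62023817 -0.1202601  -0.77514007]] [ 102.58055429 -349.18793287 1831.45450694]
top [[586.08204034   0.         322.09156849]
 [  0.         586.08204034 239.6771459 ]
 [  0.           0.           1.        ]] [0.05328529 0.         0.         0.         0.        ] [[ 0.01167062 -0.99985777 -0.01217564]
 [-0.99712782 -0.01072578 -0.07497381]
 [ 0.07483255  0.01301566 -0.99711117]] [   8.04384276  532.53327922 1498.32349315]
{'clock': 0.1, 'joint_positions': array([-8.89418127e+01,  1.03958148e+01,  9.21231919e+01,  1.33524348e-03,
        7.75671272e+01, -1.18201014e+01]), 'qvel': array([-0.04869922, -0.06534585, -0.13816786, -0.01601635,  0.0422424 ,
        0.10626782]), 'tau': array([ 4.63101896e-04, -4.34820843e+01, -3.42694402e+01,  7.03678303e-02,
        3.40465433e-02, -4.25774863e-05]), 'eef_pos': array([ 128.17222625, -560.0918299 ,  254.94115937]), 'eef_rot': array([[ 9.74846844e-01,  2.22875820e-01, -5.00899916e-06],
       [ 2.22875575e-01, -9.74845740e-01,  1.50348293e-03],
       [ 3.30206990e-04, -1.46678198e-03, -9.99998870e-01]]), 'contact_force': array([0.40804768, 0.2186749 , 0.25508638]), 'torque': array([ 0.00438103, -0.00884325,  0.02906133]), 'grasp_force': 0.0, 'gripper_width': 88.1715349356663}
```

View pics/top0.png

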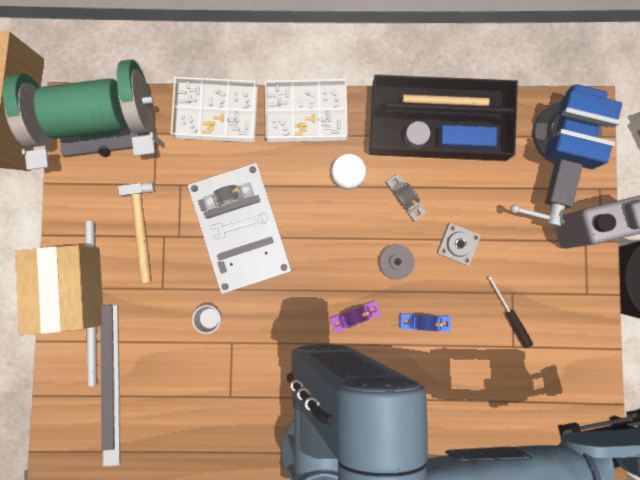

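View pics/scene0.png

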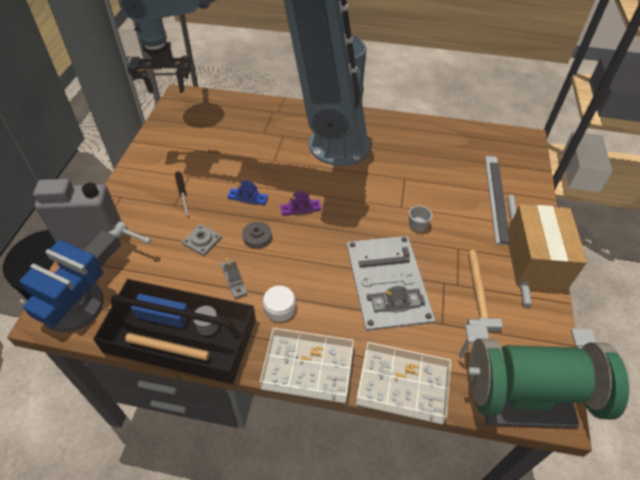

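The top view shows the grey block at about (405,197) and the base plate at about (240,228), with the empty seat at its lower end and the end stop near (222,267). I'll enlarge both.

```bash
python3 - <<'E'
import cv2,numpy as np
t=cv2.imread('pics/top0.png');s=cv2.imread('pics/scene0.png')
def c(i,x,y,w,h,W,H): return cv2.resize(i[y:y+h,x:x+w],(W,H),interpolation=cv2.INTER_CUBIC)
cv2.imwrite('pics/plate.png',c(t,180,155,120,144,500,600))
a=c(t,375,165,60,60,400,400); b=c(s,205,245,60,60,400,400)
cv2.imwrite('pics/block.png',np.hstack([a,b]))
E
```

```text
(no output)
```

View pics/plate.png

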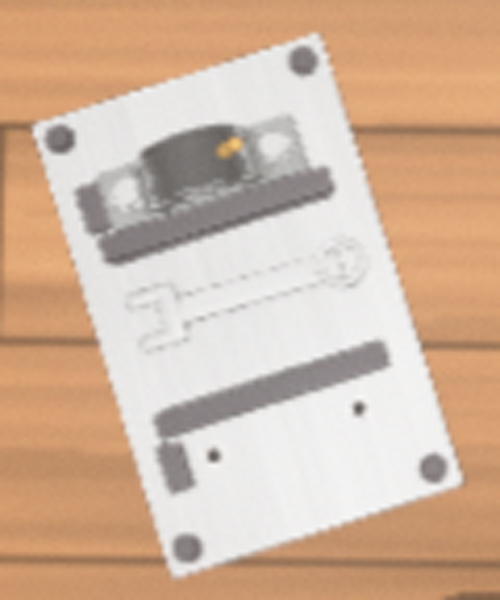

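View pics/block.png

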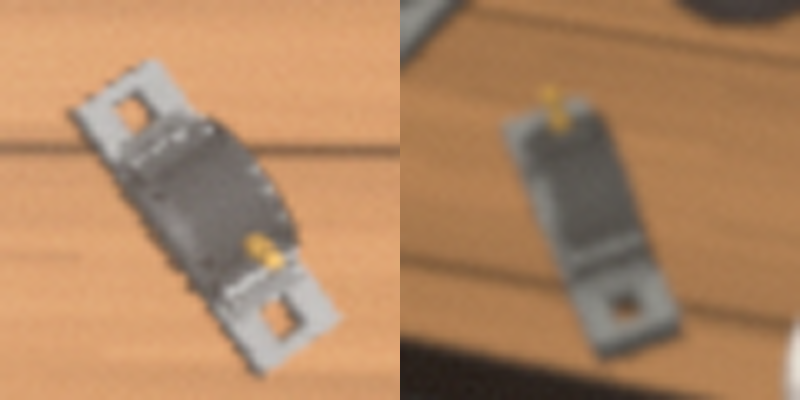

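The plate crop shows the bolt heads at (303,60), (60,138), (433,467) and (187,548), the holes at (213,455) and (358,408), and the end stop on the left, at world +y. The block crop shows the slots at (132,110) and (282,318), with the nipple at the lower right, about (263,250).

```bash
cat >u.py <<'E'
import numpy as np,cv2,pickle
from scipy.optimize import least_squares
from scipy.spatial.transform import Rotation as Ro
top=pickle.load(open('top.pkl','rb')); scn=pickle.load(open('scene.pkl','rb'))
def proj(s,P): return cv2.projectPoints(np.asarray(P,float),cv2.Rodrigues(s["R"])[0],s["t"],s["mtx"],s["distortion"])[0][:,0]
def place(p,P):
    return np.asarray(P,float)@Ro.from_euler('z',p[2]).as_matrix().T+[p[0],p[1],p[3] if len(p)>3 else 0]
def fit(s,P,uv,p0):
    r=least_squares(lambda p:(proj(s,place(p,P))-uv).ravel(),p0); return r.x,r.fun.reshape(-1,2)
def crop(uv,sc,off): return (np.array(uv)+.5)/sc-.5+np.array(off)
E
python3 - <<'E'
from u import *
uv=crop([(303,60),(60,138),(433,467),(187,548)],4.1667,(180,155))
P=[(135,-80,20),(135,80,20),(-135,-80,20),(-135,80,20)]
p,r=fit(top,P,uv,[500,250,.2]); print('base',p,np.degrees(p[2]),r.round(2).tolist())
q=crop([(213,455),(358,408)],4.1667,(180,155))
# seat in base: stop bars? backproject holes at z=12
def ray(s,uv,z):
    n=cv2.undistortPoints(np.array(uv,float).reshape(-1,1,2),s["mtx"],s["distortion"])[:,0]
    d=np.c_[n,np.ones(len(n))]@s["R"]; c=-s["R"].T@s["t"]
    return c+d*((z-c[2])/d[:,2])[:,None]
h=ray(top,q,12); c=Ro.from_euler('z',-p[2]).as_matrix()
print('holes',h, (h-[p[0],p[1],0])@c.T, 'ang',np.degrees(np.arctan2(*(h[0]-h[1])[1::-1]))-90)
bar=ray(top,crop([(160,436),(388,366)],4.1667,(180,155)),12);print('bar',(bar-[p[0],p[1],0])@c.T)
uv=crop([(132,110),(282,318),(72,110),(153,60),(342,318),(262,375),(263,240)],6.6667,(375,165))
P=[(0,47.5,14),(0,-47.5,14),(-19,63.5,14),(19,63.5,14),(19,-63.5,14),(-19,-63.5,14),(0,-30,63)]
for a in(.5,-2.6):
    b,r=fit(top,P,uv,[570,-160,a]); print('block',b,np.degrees(b[2]),r.round(2).tolist())
# scene check
uvs=crop([(627,305),(553,95)],6.6667,(205,245)); 
uvs=crop([(627-400,305),(553-400,95)],6.6667,(205,245)); print(uvs,proj(scn,place(b,[(0,47.5,14),(0,-30,63)])))
E
```

```text
base [5.62849691e+02 2.31222210e+02 3.25283864e-01] 18.637392539330676 [[-0.01, -0.25], [-0.23, -0.23], [0.19, 0.33], [0.05, 0.13]]
holes [[467.57219493 250.70193923  12.        ]
 [497.87254145 160.87320068  12.        ]] [[-84.05585965  48.9067838   12.        ]
 [-84.0517304  -45.89465738  12.        ]] ang 18.639888163549713
bar [[-62.51532476  76.80229496  12.        ]
 [-64.78749132 -71.66411353  12.        ]]
block [ 648.43799815 -201.93282834   -0.94450636] -54.11622791617324 [[0.41, 0.59], [-0.71, -1.14], [-0.09, -0.18], [-0.4, -1.03], [-0.14, -0.35], [-0.04, -0.5], [0.93, 2.53]]
block [ 648.43799814 -201.93282838   -0.94450636] -54.11622801421709 [[0.41, 0.59], [-0.71, -1.14], [-0.09, -0.18], [-0.4, -1.03], [-0.14, -0.35], [-0.04, -0.5], [0.93, 2.53]]
[[238.62482938 290.32477088]
 [227.52488488 258.82492838]] [[238.89305681 290.96358602]
 [227.75178595 260.32709327]]
```

```bash
cat >>u.py <<'E'
def goto(x,y,z,yaw):
    """tool increments from the measured pose; yaw = world angle of tool y (deg), tool down"""
    from plant import manip
    s=manip.sense(); a=np.radians(yaw)
    Y=np.array([np.cos(a),np.sin(a),0]); Z=np.array([0,0,-1.]); G=np.c_[np.cross(Y,Z),Y,Z]
    R=s["eef_rot"]; print('inc',(R.T@(np.array([x,y,z])-s["eef_pos"])).round(1),Ro.from_matrix(R.T@G).as_rotvec().round(4),
      'clk',s["clock"].__round__(2),'F',s["contact_force"].round(1),'M',s["torque"].round(2),'w',round(s["gripper_width"],1),'g',round(s["grasp_force"],1),'p',s["eef_pos"].round(1),'j6',s["joint_positions"][5].round(0))
E
python3 - <<'E'
from u import *
uv=crop([(132,112),(282,316),(72,112),(153,60),(342,318),(262,375),(270,256)],6.6667,(375,165))
P=[(0,47.5,14),(0,-47.5,14),(-19,63.5,14),(19,63.5,14),(19,-63.5,14),(-19,-63.5,14),(0,-30,63)]
b,r=fit(top,P,uv,[570,-160,-.9]); print('block',b,np.degrees(b[2]),r.round(2).tolist())
goto(b[0],b[1],200,np.degrees(b[2]))
E
```

```text
block [ 647.40189203 -202.32537519   -0.94233342] -53.991728068312945 [[0.53, 0.7], [-0.53, -0.46], [0.03, -0.05], [-0.3, -0.61], [0.05, 0.0], [0.16, -0.12], [0.06, 0.52]]
inc [ 585.9 -233.    55.5] [-0.0014 -0.0006 -0.4037] clk 0.1 F [0.4 0.2 0.3] M [ 0.   -0.01  0.03] w 88.2 g 0.0 p [ 128.2 -560.1  254.9] j6 -12.0
```

Emit:
step_arm:
  increments: "20 -8 0 0 0 -0.01; 60 -24 0 0 0 -0.04; 105 -42 0 0 0 -0.07; 150 -60 0 0 0 -0.1; 195 -78 0 0 0 -0.13; 240 -96 0 0 0 -0.16; 285 -114 0 0 0 -0.19; 330 -132 0 0 0 -0.22"
  grip: 1

```text
clock: 1.1
eef_pos: [422.1, -355.8, 255.7]
eef_rot: [[0.902, 0.432, 0.0], [0.432, -0.902, 0.0], [0.0, -0.0, -1.0]]
contact_force: [-0.2, -1.1, -0.3]
gripper_width: 88.1
grasp_force: 0.0
```

```bash
python3 -c "
from u import *
goto(647.4,-202.3,200,-54)"
```

```text
inc [269.5 -41.   55.8] [-0.0003 -0.0003 -0.1814] clk 1.1 F [-0.2 -1.1 -0.3] M [ 0.02 -0.02  0.02] w 88.1 g 0.0 p [ 422.1 -355.8  255.7] j6 12.0
```

Emit:
step_arm:
  increments: "45 -7 5 0 0 -0.03; 90 -14 15 0 0 -0.06; 135 -20 25 0 0 -0.09; 180 -27 35 0 0 -0.12; 220 -34 45 0 0 -0.15; 250 -38 52 0 0 -0.17; 269.5 -41 55.5 0 0 -0.181; 269.5 -41 55.5 0 0 -0.181"

```text
clock: 2.1
eef_pos: [646.5, -203.8, 199.8]
eef_rot: [[0.809, 0.587, -0.001], [0.587, -0.809, 0.0], [-0.0, -0.001, -1.0]]
contact_force: [-0.1, -0.5, 0.3]
gripper_width: 88.0
grasp_force: 0.0
```

```bash
python3 - <<'E'
from u import *
from plant import manip
goto(647.4,-202.3,39,-54)
o=[]
for n,(x,y,w) in(("top",(360,150,90)),("scene",(195,230,90))):
    s=manip.snapshot(n)["pixels"][:,:,::-1]; o.append(cv2.resize(s[y:y+w,x:x+w],(400,400),interpolation=3))
cv2.imwrite('pics/pre.png',np.hstack(o))
E
```

```text
inc [  1.7  -0.5 160.8] [-0.0008  0.0003 -0.0005] clk 2.1 F [-0.1 -0.5  0.3] M [-0.    0.03  0.  ] w 88.0 g 0.0 p [ 646.5 -203.8  199.8] j6 27.0
```

View pics/pre.png

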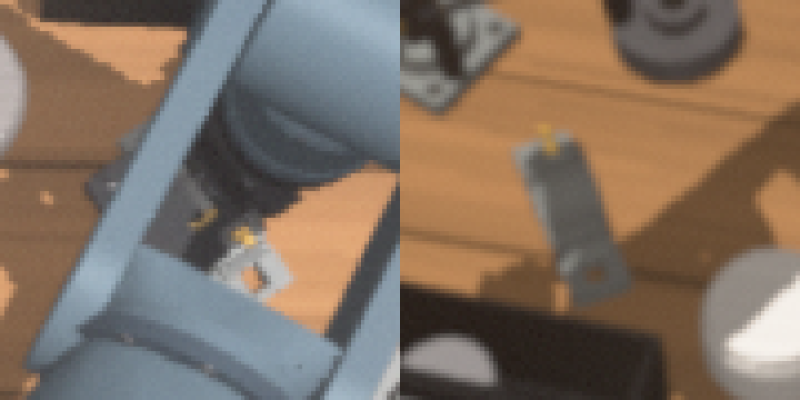

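The left half (top view) shows the arm over the block with the nipple end at about (245,238). In the right half (scene view) the block stands clear at (575,215). I'll descend.

Emit:
step_arm:
  increments: "2 0 30 0 0 0; 2 0 60 0 0 0; 2 0 90 0 0 0; 2 0 115 0 0 0; 2 0 135 0 0 0; 2 0 150 0 0 0; 2 0 159 0 0 0; 2 0 159 0 0 0"

```text
clock: 3.2
eef_pos: [647.5, -204.1, 40.8]
eef_rot: [[0.811, 0.586, -0.001], [0.586, -0.811, 0.0], [-0.0, -0.001, -1.0]]
contact_force: [0.0, -0.7, -0.3]
gripper_width: 88.4
grasp_force: 0.0
```

Emit:
step_arm:
  increments: "0 0 0 0 0 0; 0 0 0 0 0 0; 0 0 0 0 0 0; 0 0 0 0 0 0; 0 0 0 0 0 0; 0 0 0 0 0 0; 0 0 0 0 0 0; 0 0 0 0 0 0"
  grip: 0
  newtons: 40

```text
clock: 4.2
eef_pos: [647.7, -204.1, 41.2]
eef_rot: [[0.811, 0.586, -0.0], [0.586, -0.811, 0.0], [-0.0, -0.0, -1.0]]
contact_force: [-0.6, 0.8, 1.8]
gripper_width: 33.6
grasp_force: 40.0
```

```bash
python3 -c "
from u import *
goto(647.4,-202.3,39,-54)"
```

```text
inc [ 0.8 -1.6  2.2] [-0.0001  0.     -0.0026] clk 4.2 F [-0.6  0.8  1.8] M [ 0.    0.06 -0.05] w 33.6 g 40.0 p [ 647.7 -204.1   41.2] j6 27.0
```

Emit:
step_arm:
  increments: "0 0 -8 0 0 0; 0 0 -25 0 0 0; 0 0 -45 0 0 0; 0 0 -70 0 0 0; 0 0 -90 0 0 0; 0 0 -105 0 0 0; 0 0 -110 0 0 0; 0 0 -110 0 0 0"

```text
clock: 5.2
eef_pos: [647.6, -204.1, 151.2]
eef_rot: [[0.81, 0.586, -0.0], [0.586, -0.81, 0.0], [-0.0, -0.0, -1.0]]
contact_force: [-0.3, -1.3, -6.1]
gripper_width: 33.5
grasp_force: 40.0
```

```bash
python3 -c "
from u import *
goto(471,199,150,18.64)"
```

```text
inc [  93.  -430.2    1.2] [-1.0000e-04  0.0000e+00 -1.2703e+00] clk 5.2 F [-0.3 -1.3 -6.1] M [ 0.05 -0.09 -0.03] w 33.5 g 40.0 p [ 647.6 -204.1  151.2] j6 27.0
```

Emit:
step_arm:
  increments: "3 -12 0 0 0 -0.03; 9 -40 0 0 0 -0.1; 16 -75 0 0 0 -0.2; 24 -110 0 0 0 -0.3; 32 -145 0 0 0 -0.4; 39 -180 0 0 0 -0.5; 47 -215 0 0 0 -0.6; 54 -250 0 0 0 -0.7"

```text
clock: 6.2
eef_pos: [543.4, 31.9, 150.4]
eef_rot: [[0.238, 0.971, -0.002], [0.971, -0.238, 0.001], [0.0, -0.002, -1.0]]
contact_force: [-0.2, 0.4, -6.1]
gripper_width: 33.4
grasp_force: 40.0
```

```bash
python3 -c "
from u import *
goto(471,199,150,18.64)"
```

```text
inc [ 145.1 -110.1    0.6] [-0.0016 -0.0007 -0.5656] clk 6.2 F [-0.2  0.4 -6.1] M [-0.05 -0.1  -0.03] w 33.4 g 40.0 p [543.4  31.9 150.4] j6 5.0
```

Emit:
step_arm:
  increments: "28 -21 0 0 0 -0.1; 56 -42 0 0 0 -0.2; 82 -62 0 0 0 -0.3; 105 -80 0 0 0 -0.4; 125 -95 0 0 0 -0.48; 138 -105 0 0 0 -0.54; 145 -110 0 0 0 -0.565; 145 -110 0 0 0 -0.565"

```text
clock: 7.2
eef_pos: [473.4, 197.6, 151.1]
eef_rot: [[-0.315, 0.949, -0.0], [0.949, 0.315, -0.0], [-0.0, -0.0, -1.0]]
contact_force: [-0.3, -0.2, -4.7]
gripper_width: 33.8
grasp_force: 40.0
```

```bash
python3 - <<'E'
from u import *
from plant import manip
goto(471,199,60,18.64)
o=[]
for n,(x,y,w) in(("top",(180,180,120)),("scene",(330,225,120))):
    s=manip.snapshot(n)["pixels"][:,:,::-1]; o.append(cv2.resize(s[y:y+w,x:x+w],(400,400),interpolation=3))
cv2.imwrite('pics/pre2.png',np.hstack(o))
E
```

```text
inc [ 2.1 -1.8 91.1] [-0.0001  0.0002 -0.0049] clk 7.2 F [-0.3 -0.2 -4.7] M [-0.05 -0.14 -0.02] w 33.8 g 40.0 p [473.4 197.6 151.1] j6 -9.0
```

View pics/pre2.png

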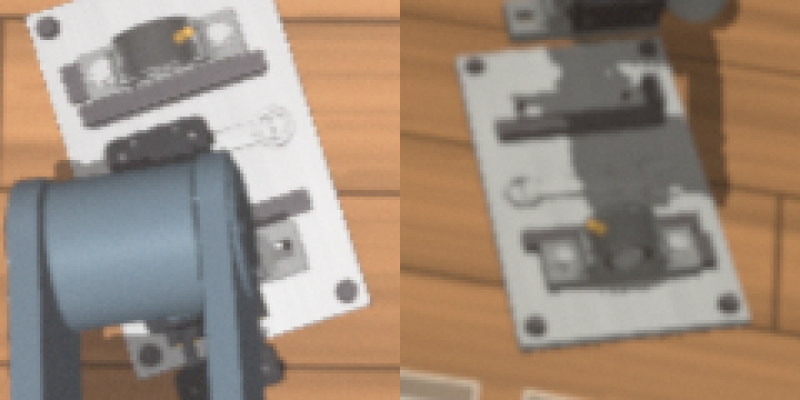

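The top view is hidden by the arm, but it shows the held block's nipple-side slot at (285,245), away from the end stop. In the scene view the end stop is at (652,95). The orientation is right, so I'll lower the block clear of both stops.

Emit:
step_arm:
  increments: "-4 1 15 0 0 -0.005; -4 1 35 0 0 -0.005; -4 1 55 0 0 -0.005; -4 1 70 0 0 -0.005; -4 1 82 0 0 -0.005; -4 1 90 0 0 -0.005; -4 1 93 0 0 -0.005; -4 1 93 0 0 -0.005"

```text
clock: 8.3
eef_pos: [475.9, 194.0, 58.4]
eef_rot: [[-0.319, 0.948, 0.0], [0.948, 0.319, 0.0], [-0.0, 0.0, -1.0]]
contact_force: [-0.3, 0.4, -6.2]
gripper_width: 33.6
grasp_force: 40.0
```

Emit:
step_arm:
  increments: "0 0 1 0 0 0; 0 0 2 0 0 0; 0 0 3 0 0 0; 0 0 3 0 0 0"

```text
clock: 8.8
eef_pos: [475.7, 193.9, 55.2]
eef_rot: [[-0.319, 0.948, -0.0], [0.948, 0.319, -0.0], [0.0, -0.0, -1.0]]
contact_force: [0.1, 0.6, -4.5]
gripper_width: 33.8
grasp_force: 40.0
```

```bash
python3 -c "
from u import *
goto(473,197,53,18.64)"
```

```text
inc [ 3.8 -1.6  2.2] [-0.     -0.     -0.0004] clk 8.8 F [ 0.1  0.6 -4.5] M [-0.05 -0.07  0.06] w 33.8 g 40.0 p [475.7 193.9  55.2] j6 -10.0
```

Emit:
step_arm:
  increments: "0 0 0.7 0 0 0; 0 0 1.3 0 0 0; 0 0 1.8 0 0 0; 0 0 1.8 0 0 0"

```text
clock: 9.3
eef_pos: [475.7, 193.9, 53.4]
eef_rot: [[-0.319, 0.948, -0.0], [0.948, 0.319, -0.0], [0.0, -0.0, -1.0]]
contact_force: [-0.1, -0.0, -5.4]
gripper_width: 33.8
grasp_force: 40.0
```

Emit:
step_arm:
  increments: "0 0 0.3 0 0 0; 0 0 0.5 0 0 0; 0 0 0.5 0 0 0"

```text
clock: 9.68
eef_pos: [475.7, 194.0, 53.2]
eef_rot: [[-0.319, 0.948, 0.0], [0.948, 0.319, -0.0], [-0.0, -0.0, -1.0]]
contact_force: [-2.4, -1.5, -0.6]
gripper_width: 33.5
grasp_force: 40.0
```

Emit:
step_arm:
  increments: "0.6 0 0 0 0 0; 1.2 0 0 0 0 0; 1.8 0 0 0 0 0; 2.4 0 0 0 0 0; 3 0 0 0 0 0; 3 0 0 0 0 0"

```text
clock: 10.42
eef_pos: [475.2, 196.9, 53.2]
eef_rot: [[-0.319, 0.948, 0.001], [0.948, 0.319, 0.0], [-0.0, 0.001, -1.0]]
contact_force: [1.3, -2.0, -0.2]
gripper_width: 33.2
grasp_force: 40.0
```

Emit:
step_arm:
  increments: "0.5 0 0 0 0 0; 1 0 0 0 0 0; 1.5 0 0 0 0 0; 1.5 0 0 0 0 0"

```text
clock: 10.92
eef_pos: [474.6, 198.2, 53.2]
eef_rot: [[-0.319, 0.948, 0.001], [0.948, 0.319, -0.0], [-0.0, 0.001, -1.0]]
contact_force: [1.4, -4.2, 4.0]
gripper_width: 34.1
grasp_force: 40.0
```

Emit:
step_arm:
  increments: "0.5 0 -0.2 0 0 0; 1 0 -0.3 0 0 0; 1 0 -0.3 0 0 0"

```text
clock: 11.3
eef_pos: [473.9, 199.3, 53.2]
eef_rot: [[-0.319, 0.948, -0.0], [0.948, 0.319, 0.0], [0.0, 0.0, -1.0]]
contact_force: [2.5, -2.9, 2.2]
gripper_width: 33.3
grasp_force: 40.0
```

Emit:
step_arm:
  increments: "0.5 0 0 0 0 0; 1 0 0 0 0 0; 1 0 0 0 0 0"

```text
clock: 11.68
eef_pos: [473.5, 200.2, 53.2]
eef_rot: [[-0.319, 0.948, -0.0], [0.948, 0.319, 0.0], [0.0, -0.0, -1.0]]
contact_force: [1.2, -3.8, 1.8]
gripper_width: 33.5
grasp_force: 40.0
```

Emit:
step_arm:
  increments: "0.5 0 0 0 0 0; 1 0 0 0 0 0; 1 0 0 0 0 0"

```text
clock: 12.05
eef_pos: [473.5, 200.4, 53.2]
eef_rot: [[-0.319, 0.948, 0.0], [0.948, 0.319, -0.001], [-0.001, -0.0, -1.0]]
contact_force: [1.9, -6.6, 0.9]
gripper_width: 33.3
grasp_force: 40.0
```

Emit:
step_arm:
  increments: "0.5 0 0 0 0 0; 0.5 0.6 0 0 0 0; 0.5 1.4 0 0 0 0; 0.5 2.2 0 0 0 0; 0.5 3 0 0 0 0; 0.5 4 0 0 0 0; 0.5 5 0 0 0 0; 0.5 5 0 0 0 0"

```text
clock: 13.05
eef_pos: [474.6, 200.8, 53.3]
eef_rot: [[-0.321, 0.947, -0.008], [0.947, 0.321, -0.005], [-0.002, -0.01, -1.0]]
contact_force: [-13.0, -17.0, 21.0]
gripper_width: 33.6
grasp_force: 40.0
```

Emit:
step_arm:
  increments: "0 0.5 0 0 0 0; 0 1 0 0 0 0; 0 1.5 0 0 0 0; 0 2 0 0 0 0; 0 2 0 0 0 0"

```text
clock: 13.68
eef_pos: [476.0, 201.3, 53.3]
eef_rot: [[-0.321, 0.947, -0.01], [0.947, 0.321, -0.006], [-0.002, -0.011, -1.0]]
contact_force: [-14.1, -17.1, 23.2]
gripper_width: 33.6
grasp_force: 40.0
```

```bash
python3 -c "
from u import *
goto(482.3,204.1,53,18.64)"
```

```text
inc [0.6 6.9 0.2] [-0.0108  0.0022  0.0019] clk 13.68 F [-14.1 -17.1  23.2] M [-2.72  2.37  0.44] w 33.6 g 40.0 p [476.  201.3  53.3] j6 -9.0
```

Emit:
step_arm:
  increments: "-0.5 -1 -0.4 0 0 0; -0.7 -2 -0.8 0 0 0; -0.7 -2 -1 0 0 0; -0.7 -2 -1 0 0 0"

```text
clock: 14.18
eef_pos: [475.8, 201.2, 53.3]
eef_rot: [[-0.321, 0.947, -0.005], [0.947, 0.32, -0.003], [-0.001, -0.006, -1.0]]
contact_force: [-3.9, -9.4, 4.1]
gripper_width: 33.8
grasp_force: 40.0
```

```bash
python3 -c "
from u import *
goto(482.3,204.1,53,18.64)"
```

```text
inc [0.7 7.1 0.2] [-0.006   0.0009  0.0009] clk 14.18 F [-3.9 -9.4  4.1] M [-1.49  0.58  0.3 ] w 33.8 g 40.0 p [475.8 201.2  53.3] j6 -9.0
```

Emit:
step_arm:
  increments: "-0.4 0.4 -0.3 0 0 0; -0.4 1 -0.4 0 0 0; -0.4 1.5 -0.4 0 0 0; -0.4 2 -0.4 0 0 0; -0.4 2 -0.4 0 0 0"

```text
clock: 14.8
eef_pos: [477.5, 201.7, 53.3]
eef_rot: [[-0.32, 0.947, -0.006], [0.947, 0.32, -0.002], [-0.0, -0.007, -1.0]]
contact_force: [-3.4, -8.1, 1.3]
gripper_width: 33.5
grasp_force: 40.0
```

```bash
python3 -c "
from u import *
goto(482.3,204.1,53,18.64)"
```

```text
inc [0.7 5.3 0.3] [-0.0065  0.0003  0.0008] clk 14.8 F [-3.4 -8.1  1.3] M [-1.27  0.5   0.28] w 33.5 g 40.0 p [477.5 201.7  53.3] j6 -9.0
```

Emit:
step_arm:
  increments: "0 0.5 -0.1 0 0 0; 0 1 -0.15 0 0 0; 0 1.5 -0.15 0 0 0; 0 2 -0.15 0 0 0; 0 2 -0.15 0 0 0"

```text
clock: 15.42
eef_pos: [479.4, 202.4, 53.3]
eef_rot: [[-0.32, 0.947, -0.006], [0.947, 0.32, -0.002], [-0.0, -0.006, -1.0]]
contact_force: [-3.4, -7.8, -0.5]
gripper_width: 33.7
grasp_force: 40.0
```

Emit:
step_arm:
  increments: "0 0.5 0 0 0 0; 0 1 0 0 0 0; 0 1.5 0 0 0 0; 0 1.5 0 0 0 0"

```text
clock: 15.92
eef_pos: [480.8, 202.9, 53.3]
eef_rot: [[-0.32, 0.947, -0.006], [0.947, 0.32, -0.002], [-0.0, -0.006, -1.0]]
contact_force: [-3.0, -6.7, 0.0]
gripper_width: 33.7
grasp_force: 40.0
```

```bash
python3 -c "
from u import *
goto(482.3,204.1,53,18.64)"
```

```text
inc [0.7 1.8 0.3] [-0.0064  0.0003  0.0008] clk 15.93 F [-3.  -6.7  0. ] M [-1.2   0.41  0.28] w 33.7 g 40.0 p [480.8 202.9  53.3] j6 -9.0
```

Emit:
step_arm:
  increments: "0 0.3 0 0 0 0; 0 0.6 0 0 0 0; 0 1 0 0 0 0; 0 1 0 0 0 0"

```text
clock: 16.42
eef_pos: [481.7, 203.1, 53.3]
eef_rot: [[-0.32, 0.947, -0.006], [0.947, 0.32, -0.002], [-0.0, -0.006, -1.0]]
contact_force: [-3.0, -7.9, -0.5]
gripper_width: 33.2
grasp_force: 40.0
```

Emit:
step_arm:
  increments: "0 0.3 0 0 0 0; 0 0.6 0 0 0 0; 0 1 0 0 0 0; 0 1 0 0 0 0"

```text
clock: 16.92
eef_pos: [482.7, 203.5, 53.3]
eef_rot: [[-0.32, 0.947, -0.006], [0.947, 0.32, -0.002], [-0.0, -0.006, -1.0]]
contact_force: [-3.0, -7.0, 0.2]
gripper_width: 33.6
grasp_force: 40.0
```

Emit:
step_arm:
  increments: "0 0.3 0 0 0 0; 0 0.6 0 0 0 0; 0 1 0 0 0 0; 0 1 0 0 0 0"

```text
clock: 17.42
eef_pos: [483.6, 203.8, 53.3]
eef_rot: [[-0.32, 0.947, -0.006], [0.947, 0.32, -0.002], [-0.0, -0.006, -1.0]]
contact_force: [-3.0, -7.8, 0.0]
gripper_width: 33.6
grasp_force: 40.0
```

Emit:
step_arm:
  increments: "0 0.3 0 0 0 0; 0 0.6 0 0 0 0; 0 1 0 0 0 0; 0 1 0 0 0 0"

```text
clock: 17.92
eef_pos: [483.9, 203.9, 53.3]
eef_rot: [[-0.321, 0.947, -0.008], [0.947, 0.321, -0.003], [-0.0, -0.008, -1.0]]
contact_force: [-6.3, -10.1, 3.3]
gripper_width: 33.5
grasp_force: 40.0
```

Emit:
step_arm:
  increments: "0 0.3 0 0 0 0; 0 0.6 0 0 0 0; 0 1 0 0 0 0; 0 1 0 0 0 0"

```text
clock: 18.42
eef_pos: [484.0, 203.9, 53.3]
eef_rot: [[-0.321, 0.947, -0.01], [0.947, 0.321, -0.004], [-0.0, -0.01, -1.0]]
contact_force: [-9.7, -10.1, 7.7]
gripper_width: 33.8
grasp_force: 40.0
```

```bash
python3 - <<'E'
from u import *
from plant import manip
goto(482.3,204.1,53,18.64)
s=manip.snapshot("scene")["pixels"][:,:,::-1]; t=manip.snapshot("top")["pixels"][:,:,::-1]
cv2.imwrite('pics/near.png',np.hstack([cv2.resize(s[225:335,340:440],(400,440),interpolation=3),cv2.resize(t[190:300,190:290],(400,440),interpolation=3)]))
E
```

```text
inc [ 0.7 -1.6  0.3] [-0.0103  0.0004  0.0013] clk 18.43 F [ -9.7 -10.1   7.7] M [-1.71  1.44  0.33] w 33.8 g 40.0 p [484.  203.9  53.3] j6 -9.0
```

View pics/near.png

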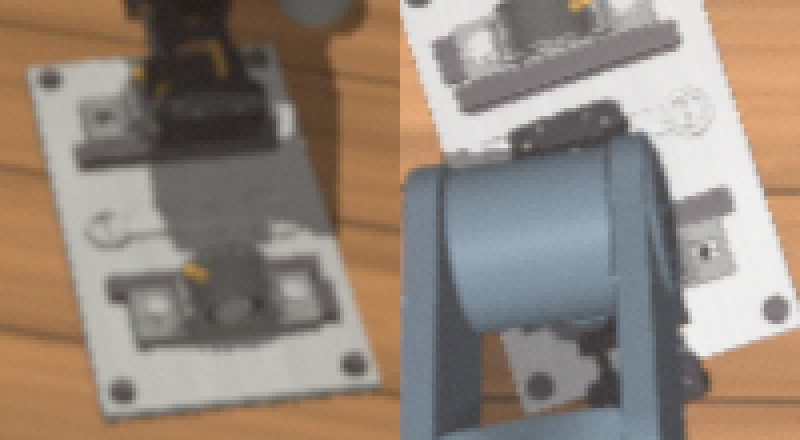

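The scene view shows the foot against the bar around (105,155)-(275,140). In the top view the tapped hole at (705,252) lies centred in the slot. The bar contact also shows as the TCP stalling while the force rises. I'll relieve the downward load and trim the push.

Emit:
step_arm:
  increments: "0 0 -0.3 0 0 0; 0 0.2 -0.5 0 0 0; 0 0.4 -0.5 0 0 0; 0 0.4 -0.5 0 0 0; 0 0.4 -0.5 0 0 0"

```text
clock: 19.15
eef_pos: [484.0, 203.9, 53.4]
eef_rot: [[-0.321, 0.947, -0.01], [0.947, 0.321, -0.004], [-0.0, -0.011, -1.0]]
contact_force: [-8.9, -11.8, 4.4]
gripper_width: 33.5
grasp_force: 40.0
```

```bash
python3 - <<'E'
from u import *
from plant import manip
goto(482.3,204.1,53,18.64)
c=Ro.from_euler('z',-18.64,degrees=True).as_matrix(); print(c@manip.sense()["contact_force"])
E
```

```text
inc [ 0.7 -1.6  0.4] [-0.011   0.0004  0.0012] clk 19.15 F [ -8.9 -11.8   4.4] M [-1.67  1.29  0.34] w 33.5 g 40.0 p [484.  203.9  53.4] j6 -9.0
[-12.22489884  -8.29661815   4.39444115]
```

Emit:
step_arm:
  increments: "0 0.3 -0.3 0 0 0; 0 0.6 -0.5 0 0 0; 0 0.8 -0.5 0 0 0; 0 0.8 -0.5 0 0 0; 0 0.8 -0.5 0 0 0"

```text
clock: 19.77
eef_pos: [484.1, 204.0, 53.4]
eef_rot: [[-0.321, 0.947, -0.012], [0.947, 0.321, -0.004], [-0.0, -0.013, -1.0]]
contact_force: [-9.4, -12.4, 3.6]
gripper_width: 33.9
grasp_force: 40.0
```

```bash
python3 - <<'E'
from u import *
from plant import manip
c=Ro.from_euler('z',-18.64,degrees=True).as_matrix()
for i in range(6):
    manip.snapshot("top"); print(c@manip.sense()["contact_force"])
goto(482.3,204.1,53,18.64)
E
```

```text
[-12.55041774  -8.72929036   3.5692609 ]
[-12.39815388  -8.38820567   3.40975919]
[-13.64469359  -6.99522295   3.26430224]
[-11.83181942  -7.66494471   3.09035766]
[-13.21448958  -8.11635588   3.35091369]
[-11.52045851  -7.62580294   3.25462242]
inc [ 0.7 -1.7  0.4] [-0.0126  0.0004  0.0014] clk 20.07 F [ -8.5 -10.9   3.3] M [-1.84  1.47  0.4 ] w 33.6 g 40.0 p [484.1 204.   53.4] j6 -9.0
```

The block has tipped about 0.012 rad forward, so I'll level it gently and lift a touch.

Emit:
step_arm:
  increments: "0 0 0 -0.004 0 0; 0 0 0 -0.008 0 0; 0 0 0 -0.012 0 0; 0 0 0 -0.012 0 0; 0 0 0 -0.012 0 0"

```text
clock: 20.7
eef_pos: [483.8, 203.9, 53.2]
eef_rot: [[-0.321, 0.947, -0.001], [0.947, 0.321, -0.001], [-0.0, -0.001, -1.0]]
contact_force: [-9.7, -11.8, 2.7]
gripper_width: 33.9
grasp_force: 40.0
```

```bash
cat >f.py <<'E'
from u import *
from plant import manip
c=Ro.from_euler('z',-18.64,degrees=True).as_matrix()
f=[]
for i in range(8):
    manip.snapshot("top"); f.append(c@manip.sense()["contact_force"])
print(np.mean(f,0),np.std(f,0))
goto(482.3,204.1,53,18.64)
E
python3 f.py
```

```text
[-13.12486894  -8.00769209   3.34161341] [0.56210243 0.37583575 0.33034587]
inc [ 0.7 -1.4  0.2] [-0.0013  0.0004  0.0015] clk 21.1 F [-10.5 -11.9   3.1] M [-1.92  1.67  0.44] w 33.8 g 40.0 p [483.8 203.9  53.2] j6 -9.0
```

Emit:
step_arm:
  increments: "-0.3 0 -0.2 0 0 0; -0.6 0.1 -0.3 0 0 0; -0.6 0.2 -0.3 0 0 0; -0.6 0.2 -0.3 0 0 0; -0.6 0.2 -0.3 0 0 0"

```text
clock: 21.72
eef_pos: [483.8, 203.8, 53.2]
eef_rot: [[-0.321, 0.947, -0.002], [0.947, 0.321, -0.0], [0.001, -0.002, -1.0]]
contact_force: [-11.0, -8.7, 0.5]
gripper_width: 33.7
grasp_force: 40.0
```

```bash
python3 f.py
```

```text
[-12.38782218  -5.43433502   1.1325846 ] [0.47917146 0.50794829 0.33420432]
inc [ 0.7 -1.4  0.2] [-0.0016 -0.0005  0.0015] clk 22.12 F [-10.4  -9.1   0.5] M [-1.5   1.65  0.45] w 33.7 g 40.0 p [483.8 203.8  53.2] j6 -9.0
```

```bash
python3 -c "
from plant import manip
print(manip.job_done())"
```

```text
the job is handed in; nothing more can be done
None
```

The block is on the empty seat, level to about 0.002 rad, up to the end stop with the nipple at the other end. The arm is still holding it against the stop bar with about 12 N at the wrist (8 to 17 N at the bar, allowing for foot friction). I handed the job in, but no verdict came back.

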